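Snap a new tube lamp into the tasting-booth light

ROBOT

A 6-joint arm with a two-finger parallel gripper is mounted at the origin on the work surface. World frame = base frame: x ahead of the robot, y to its left, z up, the work surface at z = 0. Lengths are in m, angles in rad, forces in N, time in s.
With the tool pointing down it reaches from about 0.325 to 0.9 m from the base axis. Payload 6.1 kg.
Tool frame: the origin (TCP) lies at the very end of the fingers, on their centre line; the grasp point (between the pads) lies 19 mm behind it; z points along the fingers, y is the line along which they close (so a half turn about z gives the same grasp; the last joint's range is limited). The gripper opens to 85 mm and grips with 20 to 120 N. Pads are 22 mm wide; open, the fingers measure 114 mm over their backs; the gripper's body (76 mm by 85 mm) begins 54 mm behind the grasp point. The pads swing forward as they close: fully open they stand 13 mm farther back than shut.
Start: joints at [-1.253, 0.22, 1.526, -0, 1.395, -0.126], TCP at [0.268, -0.564, 0.231] pointing down, gripper open.
Joint ranges: [-2.98, 2.98], [-0.91, 2.08], [0.09, 2.57], [-1.24, 4.39], [0.2, 2.65], [-2.68, 2.68]. Speed limits (rad/s): [2.57, 2.57, 3.01, 3.14, 3.14, 3.14].

INTERFACE

Orientations are given as a unit quaternion [w, x, y, z].
In Python, from station import env gives the robot as it stands. The module is installed in compiled form; this text tells all that it offers.
- The arm moves only by the tool step_arm, never from a script. Its argument "plan" is text: rows parted by semicolons, each of 6 numbers parted by spaces: the shift along the tool's x, y, z in mm, then the turn, a rotation vector about the tool's x, y, z in rad. In form: dx dy dz rx ry rz; .... A call has 1 to 12 rows; each row is the pose to reach, as a shift and turn from the pose commanded when the call began, along the tool's axes at that moment; what a row does not reach only later rows make up. A row lasts 1/8 s, in which the tool goes at most 62.5 mm and 10.7 degrees, less where a joint would pass 70% of its speed; a pose out of reach is approached as far as the arm can. A call with a gripper value outside its range is refused whole. "hand" is the gripper's target within -1 to 1 (shut at 1, half-way at 0, fully open at -1), set as the call begins (left out, the last holds). The fingers move at their own pace and stop on an object; the grip force is fixed at half the most. Time passes only in rows, so rows that repeat a pose let the fingers close. It gives the time, the measured TCP pose, the force, the opening and the grip force at its end, in the units of the state.
- env.state(): the state, without advancing time (a new reading comes with each control period).
- env.get_image(name): name is "scene" or "top"; returns the picture (400x640x3 uint8, blue, green, red); there is no depth.
- env.calibration(name): a dict with "fovy" (degrees; the focal length in pixels is half the picture's height over the tangent of half this angle, whatever the lens; pixels are square), "cx", "cy" (the principal point, pixels), "R" (3x3) and "t" (3): a world point X has camera coordinates R X + t. Camera axes: x right, y down, z forward; pixel columns grow to the right and rows downward; lengths in m; the calibration is good to about 2 mm. A picture is of the moment at which its call begins. calibration takes no time and is no camera call.
- env.close_job(): hands the job in; it is judged then, once.
The state is a dict: "time_s": time; "joint_pos": joint angles; "joint_velocities": joint speeds; "effort": joint torques, N m; "eef_pos": TCP position; "eef_rot": TCP orientation; "ft_force": force on the tool from outside, world axes, zero at the start; "torque": the same for the moment, N m; "gripper_width": finger opening in m; "grip_force": force on a finger pad.
Only numpy, scipy, OpenCV 4.12 (cv2) and the standard library are available. Lean on these libraries where they do the work, as an engineer would, in place of code of your own. Each camera call takes 0.05 s, during which the arm holds its last target. There are 200 camera calls.

TASK

Take the spare tube lamp from its tray and press it straight down between the two spring clips of the booth light until it snaps in and lies level and fully home; finish with a firm push of about 18 N onto its cradle to bed the contact, but it is fragile: never push it with more than about 22 N. Then flip the light's toggle switch fully over to on and let go of everything. Leave the cup, the beaker and the plate where they stand.

Things in the scene. Friction and masses are not known exactly. Their poses are not given: they have to be found in the camera images.
- lamp_center (a point): Middle of the spare lamp, on its axis: a rigid off-white tube with aluminium end caps, 28 mm in diameter, 122 mm long overall, 60 to 130 g, lying level along this point's y. The straight tube is 108 mm long; then each end tapers in a cone from 28 to 6 mm diameter over 7 mm. Grip it across its middle.
- tray: Fixed beige tray, 130 x 190 mm, floor 6 mm high, lip 12 mm; origin under its centre. Two V rests, 36 mm either side of the origin along its y, carry the lamp along y with the lamp's axis 46 mm above the worktop. Beside and under the lamp's middle 60 mm there is free space down to the tray's floor.
- seat_center (a point): Point of the booth light where the lamp's middle lies when fully home; z up. The lamp's length goes along this point's y, either way round. Two stiff V rests (the cradle), 12 mm wide, 36 mm either side along y, stop the lamp at home. A sprung copper pad 12 mm square under its middle lifts with 3 to 4 N over the last 2.5 mm. Beside the pad it is free to 42 mm below the point.
- light: The fixed booth light: grey base 100 x 250 mm, 12 mm thick, on a black plinth let into the worktop; origin under the base, 54 mm straight below the seat and 0 to 18 mm above the worktop, axes as the seat's; base from y = -95 to +155 mm. It carries the cradle, the pad, the two clips and the toggle switch.
- clip_a_nose (a point): Nose of the +y spring-steel clip (the other mirrors it at -y), 18 mm wide, 6 mm thick, 60 mm from the seat along y and 6 mm above it when free; a flared edge rises to 20 mm above the seat, 65 mm out. The lamp's cones meet the noses about 15 mm above home and push them apart: 7 to 17 N in all, greatest about 9 mm above home.
- clip_b_nose (a point): Nose of the -y clip. After the greatest resistance it falls to 4 to 9 N, and to none or a slight pull down about 3 mm above home, as the noses close over the lamp's ends; it rises again at the pad and cradle. Friction can hold the lamp short of home, so it must be pressed to the stop. More than 2.5 mm off along y it may jam on a nose.
- switch_tip (a point): Centre of the black ball, 26 mm in diameter, on the end of the light's toggle lever. The lever stands on a grey block 70 x 50 x 25 mm on the base, 120 mm from the seat along the seat's +y; it hinges about a line along that y, 20 mm below the seat; ball centre 55 mm from the hinge. Switching on swings it towards the seat's +x.
- switch (a joint): Toggle lever angle in rad: off at 0 (leaning 0.5 rad from upright to the seat's -x side; it starts up to 0.1 from there), fully on at 1.0 (leaning 0.5 rad to the +x side). It stays where it is left; about 1 to 2 N at the ball moves it.
- gourd: Red gourd-shaped cup with a steel rim and metal straw, 76 mm wide, 98 mm tall (straw to 148 mm); origin under its centre. Bystander.
- beaker: Glass beaker, 72 mm wide, 115 mm tall; origin under its centre. Bystander.
- plate: Small white plate, 120 mm wide, 16 mm high; origin under its centre. Bystander.
Things that resemble listed ones, but are neither listed nor needed, are in the scene too. What is meant by the part that bears lamp_center is not brown, pink or red, and is the smaller of those in its own colour.

How it is judged:
On the way, in this order (a step that is already met when the one before it is completed fails the run):
1. the lamp is lifted out of its tray (height (world z) of lamp_center above 0.09 m), for 0.1 s.
2. the lamp is pushed firmly (over 13 N of contact force, about 9 N straight down) onto the cradle between the clips, fully home and level, with the switch still off (z of lamp_center in the frame of seat_center between -0.003 and 0.002 m and x of lamp_center in the frame of seat_center between -0.003 and 0.003 m and y of lamp_center in the frame of seat_center between -0.004 and 0.004 m and angle between the y axis of lamp_center and the y axis of seat_center, either way round below 0.035 rad and contact force between lamp and cradle above 13 N and value of joint switch below 0.4 rad), for 0.1 s.
3. the switch is flipped on with the lamp home (z of lamp_center in the frame of seat_center between -0.003 and 0.002 m and x of lamp_center in the frame of seat_center between -0.003 and 0.003 m and y of lamp_center in the frame of seat_center between -0.004 and 0.004 m and angle between the y axis of lamp_center and the y axis of seat_center, either way round below 0.035 rad and value of joint switch above 0.85 rad), for 0.2 s.
At the end, for the whole second after the job is handed in: The lamp lies in the cradle between both clips at rest: its middle less than 2 mm above the seat point, within 3 mm across and 4 mm lengthwise, its axis within 0.035 rad (2 degrees) of the seat's; the toggle is past 0.85 rad of its 1.0 rad (all of step 3 and linear speed of lamp below 0.02 m/s); the robot touches nothing.
It fails at once if the lamp bears on the cradle with more than 34 N (about 24 N straight down) (contact force between lamp and cradle above 34 N).
It fails at once if the lamp jams on a clip with more than 25 N (contact force between lamp and clip_a above 25 N or contact force between lamp and clip_b above 25 N).
It fails at once if the gourd cup is moved by more than 30 mm (distance of gourd from where it was at the start of the episode above 0.03 m).
It fails at once if the beaker is moved by more than 30 mm (distance of beaker from where it was at the start of the episode above 0.03 m).
It fails at once if the plate is moved by more than 30 mm (distance of plate from where it was at the start of the episode above 0.03 m).
It also fails if it takes over 72 s, if anything falls off the work surface, if the arm or the gripper's body presses on something with over 40 N, if the wrist force passes 120 N, or if a joint passes its speed limit or range.

## Working session

There is one attempt and no reset: what is moved stays moved. The work goes in short steps, Python scripts to look and compute and a tool call to move; the robot and the scene stay as the last step left them, time stands still between calls to the robot, and variables do not carry over. Pictures are saved under pics/ and viewed, at most 10 in all, crops included, and the job is handed in when it is done.

Besides the shell and the picture viewer there is one more tool, called by a JSON object that holds its "fn" and its "kwargs", one argument or row to a line. step_arm: Moves the arm, as the interface text tells. Its arguments: {"type":"object","properties":{"plan":{"type":"string"},"hand":{"type":"number"}},"required":["plan"]}

```bash
mkdir -p pics; python3 - <<'E'
from station import env
import cv2
for n in("scene","top"):
    cv2.imwrite(f"pics/{n}0.png",env.get_image(n)); c=env.calibration(n); print(n,c)
print(env.state())
E
```

```text
scene {'fovy': 55.60828618799907, 'cx': 314.1182543013323, 'cy': 199.34927885755803, 'R': array([[ 0.54262632,  0.83996981, -0.00271934],
       [ 0.70872712, -0.45957548, -0.53525343],
       [-0.45084647,  0.28851533, -0.84468714]]), 't': array([-0.32188401, -0.33142442,  1.5058328 ])}
top {'fovy': 43.176058782043626, 'cx': 319.071434783081, 'cy': 202.99144009175896, 'R': array([[-0.0228329 , -0.99966114,  0.01250071],
       [-0.99498375,  0.02150435, -0.09769803],
       [ 0.0973961 , -0.01466874, -0.99513759]]), 't': array([0.01017681, 0.55316801, 1.72497871])}
{'time_s': 0.1, 'joint_pos': array([-1.25311463e+00,  2.21162833e-01,  1.52749690e+00,  3.60121828e-05,
        1.39467001e+00, -1.26112095e-01]), 'joint_velocities': array([-0.001137  , -0.00165878, -0.00352252,  0.00222461,  0.00094716,
        0.00027356]), 'effort': array([ 4.73940090e-04, -4.98244715e+01, -3.90546513e+01,  4.46022440e-06,
        5.69320342e-03,  1.19346291e-05]), 'eef_pos': array([ 0.26818808, -0.56394481,  0.23029887]), 'eef_rot': array([-8.66262175e-04,  9.75482065e-01,  2.20077229e-01, -6.54230324e-05]), 'ft_force': array([ 0.11191253, -0.80880848,  0.54457275]), 'torque': array([0.03959233, 0.02232489, 0.07287602]), 'grip_force': 0.0, 'gripper_width': 0.08543529967802622}
```

View pics/scene0.png

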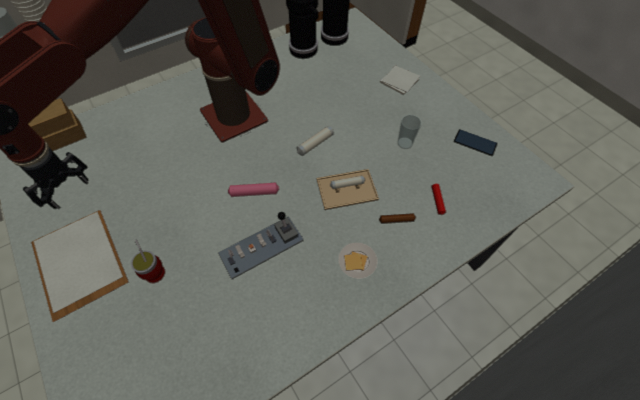

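View pics/top0.png

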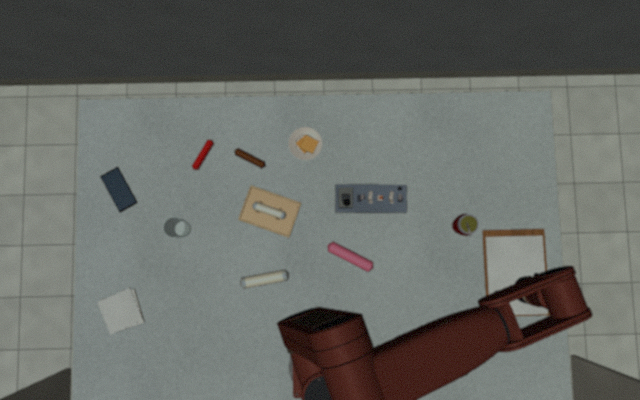

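The lamp lies in the tray: top (269,210), scene (347,182). The light is at top (371,198) and scene (260,247), and its switch is at scene (283,217) and top (347,198). I'll enlarge both areas.

```bash
python3 - <<'E'
import cv2
a=cv2.imread("pics/top0.png")[170:250,230:420]; b=cv2.imread("pics/scene0.png")[160:285,210:390]
cv2.imwrite("pics/topc.png",cv2.convertScaleAbs(cv2.resize(a,None,fx=4,fy=4,interpolation=cv2.INTER_CUBIC),alpha=1.4))
cv2.imwrite("pics/scenec.png",cv2.convertScaleAbs(cv2.resize(b,None,fx=4,fy=4,interpolation=cv2.INTER_CUBIC),alpha=1.6))
E
```

```text
(no output)
```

View pics/topc.png

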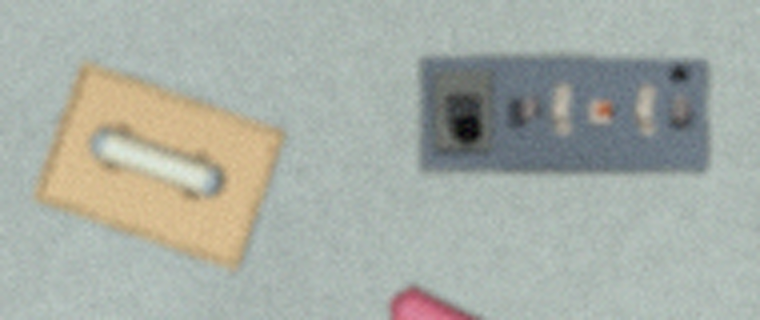

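View pics/scenec.png

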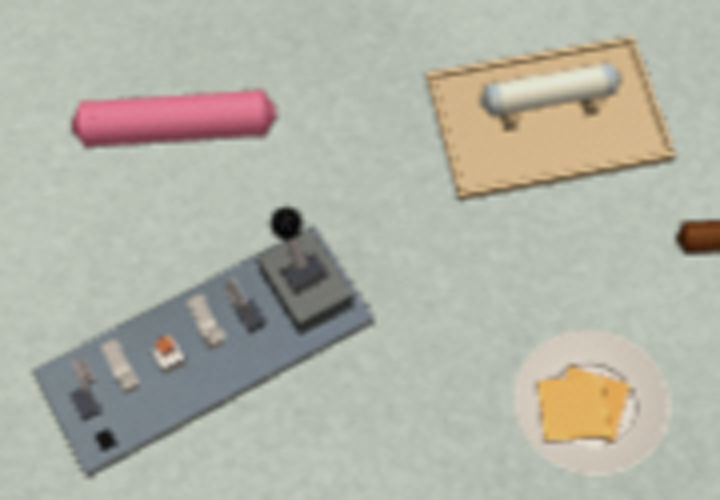

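The crops show the base corners, pad, ball, tray corners and lamp ends clearly in both views. I'll fit poses to these points.

```bash
cat >h.py <<'E'
import numpy as np
from station import env
from scipy.optimize import least_squares
C={n:env.calibration(n) for n in("scene","top")}
def proj(n,X):
    c=C[n]; p=np.atleast_2d(X)@c["R"].T+c["t"]; f=200/np.tan(np.radians(c["fovy"]/2))
    return p[:,:2]/p[:,2:]*f+[c["cx"],c["cy"]]
def full(p,o,s=4): return (np.array(p,float)+.5)/s-.5+o
def pose(q,X):
    c,s=np.cos(q[3]),np.sin(q[3]); return np.array(X)@np.array([[c,-s,0],[s,c,0],[0,0,1]]).T+q[:3]
E
python3 - <<'E'
from h import *
oT,oS=[230,170],[210,160]
def fit(X,T,S,q0,zfix=None):
    X=np.array(X,float)
    def r(q):
        q=np.array(q) if zfix is None else np.array([q[0],q[1],zfix,q[2]])
        return np.r_[(proj("top",pose(q,X))-full(T,oT)).ravel(),(proj("scene",pose(q,X))-full(S,oS)).ravel()]
    s=least_squares(r,q0,loss='soft_l1',x_scale=.01);print(np.round(s.x,4));print(np.round(r(s.x).reshape(2,-1,2),2).tolist());return s.x
b=[[.05,.155,-.042],[.05,-.095,-.042],[-.05,-.095,-.042],[-.05,.155,-.042],[0,0,-.0115]]
print("light");fit(b,[(421,58),(709,60),(709,171),(421,170),(601,110)],[(373,318),(88,470),(34,372),(310,228),(168,346)],[.6,0,.06,0])
print("tray");fit([[.065,.095,.012],[.065,-.095,.012],[-.065,-.095,.012],[-.065,.095,.012]],
 [(85,62),(285,131),(238,270),(36,199)],[(675,155),(460,197),(428,73),(632,39)],[.6,.2,-.3],0.)
print("lamp");fit([[0,.059,0],[0,-.059,0]],[(92,140),(222,183)],[(620,78),(482,100)],[.6,.2,.046,-.3])
E
```

```text
light
[ 0.5664 -0.2118  0.0584 -0.0241]
[[[-0.32, -0.18], [-1.08, -0.47], [-0.64, 0.21], [-0.27, 0.3], [0.18, 0.19]], [[0.41, 0.17], [-0.81, 1.87], [-0.95, -0.03], [0.6, -0.79], [-1.02, 0.13]]]
tray
[ 0.5322  0.1712 -0.3574]
[[[-0.71, -1.01], [0.48, -0.47], [-0.19, -0.03], [-1.22, -0.27]], [[0.08, 0.07], [-0.92, -0.01], [-1.37, -0.1], [-0.25, -1.01]]]
lamp
[ 0.5318  0.1715  0.0475 -0.3617]
[[[-0.36, -0.62], [-0.36, 0.11]], [[-0.72, -0.27], [-0.19, 0.33]]]
```

{"fn": "step_arm", "kwargs": {
  "plan": "277 -275 0 0 0 -0.38; 554 -551 35 0 0 -0.767; 554 -551 70 0 0 -0.767; 554 -551 70 0 0 -0.767; 554 -551 70 0 0 -0.767; 554 -551 70 0 0 -0.767; 554 -551 70 0 0 -0.767; 554 -551 70 0 0 -0.767; 554 -551 70 0 0 -0.767; 554 -551 70 0 0 -0.767; 554 -551 70 0 0 -0.767; 554 -551 70 0 0 -0.767",
  "hand": -1
}}

```text
time_s: 1.6
eef_pos: [0.5206, 0.1405, 0.1644]
eef_rot: [0.0, 0.822, 0.569, -0.0]
ft_force: [0.8, -0.4, 1.4]
gripper_width: 0.0854
grip_force: 0.0
```

{"fn": "step_arm", "kwargs": {
  "plan": "0 0 0 0 0 0; 0 0 0 0 0 0"
}}

```text
time_s: 1.85
eef_pos: [0.5198, 0.1383, 0.1642]
eef_rot: [-0.0, 0.822, 0.57, -0.001]
ft_force: [-1.1, -0.1, -0.2]
gripper_width: 0.0857
grip_force: 0.0
```

{"fn": "step_arm", "kwargs": {
  "plan": "35 0 0 0 0 0; 35 0 45 0 0 0; 35 0 85 0 0 0; 35 0 120 0 0 0; 35 0 136 0 0 0; 35 0 136 0 0 0; 35 0 136 0 0 0"
}}

```text
time_s: 2.72
eef_pos: [0.5342, 0.171, 0.0306]
eef_rot: [0.001, 0.822, 0.569, 0.001]
ft_force: [-0.3, -0.3, 0.5]
gripper_width: 0.0851
grip_force: 0.0
```

{"fn": "step_arm", "kwargs": {
  "plan": "0 0 0 0 0 0; 0 0 0 0 0 0; 0 0 0 0 0 0; 0 0 0 0 0 0; 0 0 0 0 0 0; 0 0 0 0 0 0; 0 0 0 0 0 0; 0 0 0 0 0 0",
  "hand": 1
}}

```text
time_s: 3.72
eef_pos: [0.5313, 0.1719, 0.0294]
eef_rot: [-0.001, 0.822, 0.569, -0.001]
ft_force: [-7.9, 2.7, 9.4]
gripper_width: 0.0266
grip_force: 58.4
```

{"fn": "step_arm", "kwargs": {
  "plan": "0 0 -30 0 0 0; 0 0 -80 0 0 0; 0 0 -121 0 0 0; 0 0 -121 0 0 0"
}}

```text
time_s: 4.22
eef_pos: [0.5356, 0.1718, 0.1543]
eef_rot: [0.002, 0.822, 0.569, 0.004]
ft_force: [-0.1, -0.3, -1.1]
gripper_width: 0.0262
grip_force: 59.3
```

{"fn": "step_arm", "kwargs": {
  "plan": "-50 24 0 0 0 -0.05; -100 48 0 0 0 -0.1; -150 72 0 0 0 -0.16; -200 97 0 0 0 -0.22; -250 121 0 0 0 -0.28; -300 145 0 0 0 -0.334; -347 168 0 0 0 -0.334; -347 168 0 0 0 -0.334; -347 168 0 0 0 -0.334; -347 168 0 0 0 -0.334; -347 168 0 0 0 -0.334"
}}

```text
time_s: 5.6
eef_pos: [0.5678, -0.2114, 0.1497]
eef_rot: [-0.0, 0.716, 0.698, 0.0]
ft_force: [1.3, 0.1, -1.1]
gripper_width: 0.0259
grip_force: 59.3
```

{"fn": "step_arm", "kwargs": {
  "plan": "0 0 20 0 0 0; 0 0 40 0 0 0; 0 0 50 0 0 0; 0 0 50 0 0 0; 0 0 50 0 0 0; 0 0 50 0 0 0"
}}

```text
time_s: 6.35
eef_pos: [0.5683, -0.2132, 0.1007]
eef_rot: [0.001, 0.716, 0.698, 0.0]
ft_force: [0.1, -0.9, -0.3]
gripper_width: 0.026
grip_force: 59.3
```

```bash
python3 - <<'E'
from h import *
import cv2
ims={}
for n in("scene","top"):
    ims[n]=np.mean([env.get_image(n).astype(float) for _ in range(6)],0); np.save(f"pics/{n}1.npy",ims[n]); cv2.imwrite(f"pics/{n}1.png",ims[n])
L=[.5664,-.2118,.0584]
out=[]
for n in ims:
    u,v=proj(n,[L])[0].astype(int); print(n,u,v)
    c=ims[n][v-25:v+25,u-33:u+33]; print(u-33,v-25)
    out.append(cv2.convertScaleAbs(cv2.resize(c,None,fx=6,fy=6,interpolation=cv2.INTER_CUBIC),alpha=1.6))
cv2.imwrite("pics/c1.png",np.hstack(out)); print(env.state()["eef_pos"],env.state()["eef_rot"])
E
```

```text
scene 250 244
217 219
top 380 196
347 171
[ 0.56774078 -0.21273437  0.09981414] [-2.18304472e-06  7.16213391e-01  6.97881350e-01 -8.10615698e-07][ WARN:0@2.022] global loadsave.cpp:1063 imwrite_ Unsupported depth image for selected encoder is fallbacked to CV_8U.
```

View pics/c1.png

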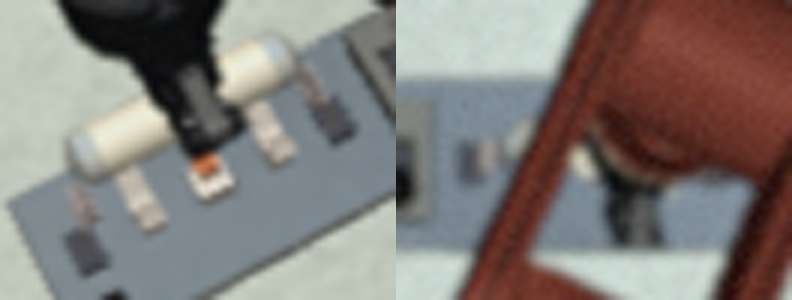

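The scene view shows the lamp held level over the pad: crop tips near (72,165) and (293,55), with the pad below at (205,165). The arm hides the lamp in the top view. I'll refine light, tray and lamp poses by snapping their model edges to the images.

```bash
cat >>h.py <<'E'
from scipy.ndimage import map_coordinates, gaussian_filter
import cv2
def edge(n,img,P,Q,m=25,w=3.0,lo=.08,hi=.92):
    """snap points along image of 3D segment P-Q to max gradient; returns residuals (px) along normal"""
    g=gaussian_filter(img,(0.8,.8,0)); t=np.linspace(lo,hi,m); a=proj(n,P[None]+t[:,None]*(Q-P)[None])
    d=a[-1]-a[0]; d/=np.linalg.norm(d); nn=np.array([-d[1],d[0]]); s=np.arange(-w,w+.01,.1)
    xy=a[:,None]+s[None,:,None]*nn
    v=np.stack([map_coordinates(g[...,k],[xy[...,1],xy[...,0]],order=1) for k in range(3)],-1)
    p=v.mean(0); G=np.linalg.norm(np.gradient(p,axis=0),axis=1)   # mean profile along the edge
    half=np.array([0,1]); 
    r=[]
    for part in np.array_split(np.arange(m),3):
        G=np.linalg.norm(np.gradient(v[part].mean(0),axis=0),axis=1); i=np.argmax(G); lo_,hi_=max(0,i-6),i+7
        r.append((G[lo_:hi_]*s[lo_:hi_]).sum()/G[lo_:hi_].sum())
    return np.array(r),a[[m//6,m//2,m-1-m//6]],nn
def fitedges(E,q0,free,imgs,extra=lambda q:[],it=4,w=3.0):
    q=np.array(q0,float)
    for k in range(it):
        ob=[]
        for n,P,Q in E:
            PQ=pose(q,[P,Q]); r,a,nn=edge(n,imgs[n],PQ[0],PQ[1],w=w if k<2 else 2)
            ob.append((n,np.array(P),np.array(Q),a+r[:,None]*nn,nn))
        def res(z):
            p=q.copy(); p[free]=z; o=[]
            for n,P,Q,m,nn in ob:
                PQ=proj(n,pose(p,[P,Q])); d=PQ[1]-PQ[0]; d/=np.linalg.norm(d); h=np.array([-d[1],d[0]])
                o+=list((m-PQ[0])@h)
            return np.r_[o,extra(p)]
        s=least_squares(res,q[free],loss='soft_l1',f_scale=.3,x_scale=.01); q[free]=s.x
    R=res(s.x); print(np.round(q,4)); print(np.round(R[:3*len(E)].reshape(-1,3),2).tolist(),np.round(R[3*len(E):],2)); return q
E
cat >m.py <<'E'
from h import *
I0={n:cv2.imread(f"pics/{n}0.png").astype(float) for n in("scene","top")}
I1={"scene":np.load("pics/scene1.npy"),"top":I0["top"]}
def rect(X,y0,y1,z): return dict(px=([X,y0,z],[X,y1,z]),nx=([-X,y0,z],[-X,y1,z]),py=([-X,y1,z],[X,y1,z]),ny=([-X,y0,z],[X,y0,z]))
b=rect(.05,-.095,.155,-.042)
pad=lambda q:np.r_[proj("top",pose(q,[[0,0,-.0115]]))[0]-full((601,110),[230,170]),proj("scene",pose(q,[[0,0,-.0115]]))[0]-full((168,342),[210,160])]*.5
E=[("top",*b[k]) for k in("px","ny")]+[("scene",*b[k]) for k in("nx","py","ny")]
print("light");fitedges(E,[.5664,-.2118,.0584,-.0241],[0,1,2,3],I0,pad)
E2=[("top",*b[k]) for k in("px","nx","py","ny")]+[("scene",*b[k]) for k in("nx","py","ny")]
fitedges(E2,[.5664,-.2118,.0584,-.0241],[0,1,2,3],I0,pad)
for c in("scene","top"): print(c,end=" ");fitedges([e for e in E2 if e[0]==c],[.5664,-.2118,.0584,-.0241],[0,1,3],I0)
t=rect(.065,-.095,.095,.012)
print("tray")
for c in(("top",),("scene",),("scene","top")): fitedges([(n,*t[k]) for n in c for k in(("nx","py","ny","px") if n=="top" else("nx","py"))],[.5322,.1712,0,-.3574],[0,1,3],I0)
E
python3 m.py
```

```text
light
[ 0.5667 -0.2118  0.0624 -0.0316]
[[-0.84, 0.04, 0.24], [0.52, -0.05, 0.07], [0.21, 0.2, -0.38], [0.03, 0.11, -0.09], [-0.07, 0.02, 0.01]] [ 0.18 -0.02 -0.59  0.33]
[ 0.5668 -0.2119  0.0625 -0.0276]
[[-0.33, -0.03, 0.32], [0.12, -0.05, -0.09], [-0.46, 0.19, 0.09], [0.48, -0.07, 0.08], [0.16, 0.21, -0.32], [0.03, 0.05, -0.03], [-0.09, 0.02, 0.04]] [ 0.18 -0.03 -0.59  0.33]
scene [ 0.5648 -0.2116  0.0584 -0.0206]
[[0.02, 0.21, -0.26], [-0.23, -0.23, 0.04], [-0.04, 0.15, 0.24]] []
top [ 0.5665 -0.2124  0.0584 -0.0378]
[[-0.11, 0.26, 0.22], [0.01, -0.04, -0.38], [-0.38, -0.02, -0.13], [0.68, 0.03, 0.07]] []
tray
[ 0.531   0.1715  0.     -0.3666]
[[0.07, -0.03, -0.21], [0.1, -0.18, 0.02], [-0.99, 0.31, 0.13], [0.07, -0.02, 0.09]] []
[ 0.5336  0.1715  0.     -0.3577]
[[-0.1, 0.26, -0.11], [-0.01, 0.01, -0.0]] []
[ 0.5314  0.1716  0.     -0.3673]
[[0.5, 0.78, 0.23], [-0.12, -0.03, -0.22], [-0.02, -0.21, -0.3], [0.26, -0.2, 0.09], [-0.92, 0.38, 0.48], [-0.01, -0.2, -0.0]] []
```

```bash
cat >l.py <<'E'
from m import *
print("----")
def ends(n,img,q):
    g=gaussian_filter(img,(.6,.6,0)); s=np.arange(-.08,.0801,.0005)
    v=0
    for o in(-.002,0,.002): # vertical offsets
        a=proj(n,pose(q,np.c_[0*s,s,0*s+o])); v=v+np.stack([map_coordinates(g[...,k],[a[:,1],a[:,0]],order=1) for k in range(3)],-1)
    G=np.linalg.norm(np.gradient(v,axis=0),axis=1)/3
    r=[]
    for lo,hi in((-.075,-.05),(.05,.075)):
        m=(s>lo)&(s<hi); i=np.where(m)[0][np.argmax(G[m])]; r.append((round(s[i]*1e3,1),round(G[i],1)))
    c=(abs(s)>.045); print(n,r, "centre mm",(r[0][0]+r[1][0])/2)
ql=[.5316,.1715,.046,-.362]
ends("scene",I0["scene"],ql);ends("top",I0["top"],ql)
st=env.state(); e=st["eef_pos"]; y=2*np.arctan2(st["eef_rot"][2],st["eef_rot"][1])-np.pi/2; print(e,y)
for z in(.0166,):
    q=[e[0],e[1],e[2]+z,y]; ends("scene",I1["scene"],q)
# lamp silhouette long edges in scene1, fit x(z fixed),yaw
P=proj("scene",pose(q,[[0,-.061,0],[0,.061,0],[0,0,0]])); print((P-[217,219])*6)
E
python3 l.py | sed -n '/----/,$p'
```

```text
----
scene [(np.float64(-59.5), np.float64(4.9)), (np.float64(74.5), np.float64(2.7))] centre mm 7.5
top [(np.float64(-53.5), np.float64(4.4)), (np.float64(50.0), np.float64(2.7))] centre mm -1.75
[ 0.56774078 -0.21273437  0.09981414] -0.025926147843482683
scene [(np.float64(-54.0), np.float64(5.0)), (np.float64(55.5), np.float64(3.4))] centre mm 0.75
[[ 63.46557447 164.7429916 ]
 [293.40568779  45.51681283]
 [180.21588859 104.20682146]]
```

```bash
cat >o.py <<'E'
from h import *
import sys
def overlay(img,q,L,o,wh,s,fn):
    c=img[o[1]:o[1]+wh[1],o[0]:o[0]+wh[0]].astype(np.uint8)
    c=cv2.convertScaleAbs(cv2.resize(c,None,fx=s,fy=s,interpolation=cv2.INTER_CUBIC),alpha=1.6)
    f=lambda X:((proj("scene",X)-o+.5)*s-.5)
    def circ(y,r,col):
        t=np.linspace(0,2*np.pi,40); p=f(pose(q,np.c_[r*np.cos(t),0*t+y,r*np.sin(t)])); cv2.polylines(c,[np.int32(p)],True,col,1)
    for y,r in((-.061,.003),(.061,.003),(-.054,.014),(.054,.014)): circ(y,r,(0,0,255))
    b=f(pose(L,[[.05,.155,-.042],[.05,-.095,-.042],[-.05,-.095,-.042],[-.05,.155,-.042]])); cv2.polylines(c,[np.int32(b)],True,(0,255,0),1)
    p=f(pose(L,[[-.006,-.006,-.0115],[.006,-.006,-.0115],[.006,.006,-.0115],[-.006,.006,-.0115]])); cv2.polylines(c,[np.int32(p)],True,(0,255,0),1)
    for y in(.036,-.036):
        p=f(pose(L,[[0,y-.006,-.0198],[0,y+.006,-.0198]])); cv2.polylines(c,[np.int32(p)],False,(255,255,0),1)
    for sg in(1,-1):
        p=f(pose(L,[[-.009,sg*.065,.02],[.009,sg*.065,.02],[.009,sg*.060,.006],[-.009,sg*.060,.006]])); cv2.polylines(c,[np.int32(p)],True,(255,0,255),1)
    cv2.imwrite(fn,c)
E
python3 - <<'E'
from o import *
I=np.load("pics/scene1.npy")
overlay(I,[.56774,-.2127,.1164,-.026],[.5667,-.2118,.060,-.027],np.array([212,214]),(80,60),10,"pics/ov1.png")
E
```

```text
(no output)
```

View pics/ov1.png

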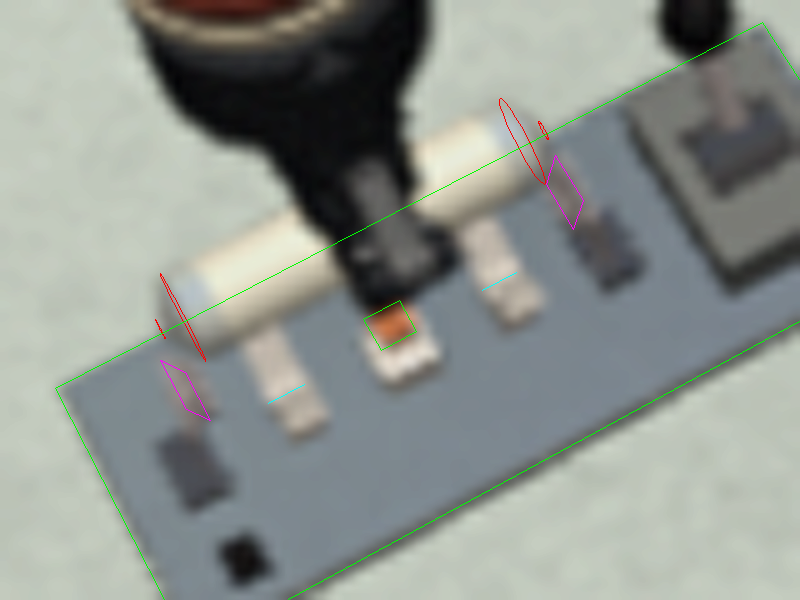

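The overlay matches the base and pad (pad at (390,325)). The held lamp's right end (520,150) sits a bit lower than predicted. I'll measure its axis from the long silhouettes.

```bash
cat >ax.py <<'E'
from h import *
def axis(img,q,n="scene",segs=((-.050,-.022),(.022,.050)),r=.014):
    """offset in px of seen axis from predicted, along image normal, per segment; + apparent width"""
    c=C[n]; cam=-c["R"].T@c["t"]; ctr=np.array(q[:3]); yv=pose([0,0,0,q[3]],[[0,1,0]])[0]
    v=cam-ctr; nrm=np.cross(yv,v); nrm/=np.linalg.norm(nrm)
    out=[]
    for a,b in segs:
        o=[]
        for sg in(1,-1):
            P,Q=ctr+yv*a+sg*r*nrm,ctr+yv*b+sg*r*nrm
            rr,_,nn=edge(n,img,P,Q,m=12,w=2.,lo=0,hi=1); o.append(np.mean(rr))
        out.append(o)
    print(n,np.round(out,2).tolist(),"axis off px",np.round(np.mean(out,1),2),"normal",np.round(nn,2))
    return np.mean(out,1),nn
if __name__=="__main__":
    I0={n:cv2.imread(f"pics/{n}0.png").astype(float) for n in("scene","top")}
    for n in I0: axis(I0[n],[.5316,.1715,.046,-.364],n,segs=((-.05,-.0),(0.,.05)))
    q=np.array([.56774,-.2127,.1164,-.026]); I=np.load("pics/scene1.npy"); axis(I,q)
    _,nn=axis(I,q)
    for d in np.eye(4)*[.001,.001,.001,.01]:
        print(d,np.round((proj("scene",pose(q+d,[[0,-.036,0],[0,.036,0]]))-proj("scene",pose(q,[[0,-.036,0],[0,.036,0]])))@nn,2))
E
python3 ax.py
```

```text
scene [[-1.08, 0.33], [-1.09, 0.3]] axis off px [-0.37 -0.39] normal [0.17 0.98]
top [[-1.71, 1.14], [-1.66, 1.23]] axis off px [-0.29 -0.21] normal [ 0.34 -0.94]
scene [[-1.72, 1.15], [-1.68, 0.27]] axis off px [-0.28 -0.71] normal [0.46 0.89]
scene [[-1.72, 1.15], [-1.68, 0.27]] axis off px [-0.28 -0.71] normal [0.46 0.89]
[0.001 0.    0.    0.   ] [0.31 0.3 ]
[0.    0.001 0.    0.   ] [-0.01 -0.01]
[0.    0.    0.001 0.   ] [-0.17 -0.16]
[0.   0.   0.   0.01] [ 0.11 -0.11]
```

```bash
cat >ch.py <<'E'
from h import *
def chroma(n,img,q,ys,r=.014,pr=True):
    g=gaussian_filter(img,(.5,.5,0)); h=(g[...,2]-g[...,0]); c=C[n]; cam=-c["R"].T@c["t"]; out=[]
    for y in ys:
        p=pose(q,[[0,y-.001,0],[0,y+.001,0]]); P=p.mean(0); a=proj(n,p); d=a[1]-a[0]; d/=np.linalg.norm(d); nn=np.array([-d[1],d[0]]); 
        if nn[1]<0: nn=-nn
        s=np.arange(-9,9.01,.1); xy=a.mean(0)+s[:,None]*nn; v=map_coordinates(h,[xy[:,1],xy[:,0]],order=1)
        b=np.median(np.r_[v[:25],v[-25:]]); pk=v.max(); k=np.where(v>(b+pk)/2)[0]; i=np.argmax(v)
        lo=i
        while lo>0 and v[lo]>(v[:25].mean()+pk)/2: lo-=1
        hi=i
        while hi<len(v)-1 and v[hi]>(v[-25:].mean()+pk)/2: hi+=1
        out.append([s[lo],s[hi]])
    out=np.array(out); 
    if pr: print(n,"mid px",np.round(out.mean(1),2),"width",np.round(out[:,1]-out[:,0],1))
    return out.mean(1)
if __name__=="__main__":
    I0={n:cv2.imread(f"pics/{n}0.png").astype(float) for n in("scene","top")}
    q=np.array([.56774,-.2127,.1164,-.026]); I=np.load("pics/scene1.npy")
    chroma("scene",I,q,[-.05,-.045,-.04,-.035,-.03,.025,.03,.035,.04,.045,.05])
E
python3 ch.py; python3 - <<'E'
import cv2,numpy as np
I=np.load("pics/scene1.npy")[234:254,225:272]
h=(I[...,2]-I[...,0]); print(np.round(h[::1,::2]).astype(int))
E
```

```text
scene mid px [ 2.9  -3.9  -1.   -0.95 -0.2  -0.7  -1.1  -0.65 -0.25  1.9   2.75] width [3.6 2.6 8.  8.1 9.4 8.6 7.8 8.7 9.5 5.4 3.7]
[[  3   3   3   3   2   3   3   4   8  -3  -2  -1   2   2  14  18  16  14
    7  -6 -11   1   6  -4]
 [  3   2   3   3   3   2   3  11  16  -1  -2  -1   1   1   6  14  14  12
    0 -11 -10  -4   7   2]
 [  3   3   2   3   3   4  10  19  17   4  -2  -2   1   1   1   4  11  12
    7 -11 -11  -9   4   4]
 [  3   2   3   2   3   8  18  18  13   9   1  -2   0   1   1  -2   7  13
   10 -10 -10 -10  -2   4]
 [  3   3   3   3   8  18  18  13  11  16   3   0   0   1   2  -1   3  12
   13  -8 -11 -11  -8   1]
 [  3   3   3   8  18  18  13  11  16  18   6   1   1   3   2   0  -2  10
   13   1 -11 -11  -9  -2]
 [  3   3   4  13  19  14  11  15  18  18  10   0  -1   2   2   1  -4   7
   14   9 -11 -12 -11  -4]
 [  3   3   4   3  14  11  16  18  18  17  13   0  -2   0   1  -2 -10   4
   14  11  -8 -12 -11  -6]
 [  3   3  -2  -7  10  15  18  18  17  15   9   0  -2  -2  -1  -7 -11  -1
   13  12   3 -12 -12  -9]
 [  3   3  -4 -10  10  18  18  17  15  10  -4  -2  -2   0 
[... 353 characters left out ...]
 1   2   5   5   9  11  10 -10 -11 -10  -8  32  62  16  -7 -10 -11
   -8  -7 -12 -12 -12 -12]
 [  0  -9  -4   3   4   2  12  13  -8 -11 -10  -8  14  25  17   1 -11 -11
  -11 -11 -12 -12 -11 -12]
 [ -9  -8  -4  -2  -3  -9  12  13  -1 -11 -11 -10  12  17  13   6 -11 -11
  -12 -12 -12 -11 -12 -12]
 [-11  -7   7  -1 -11 -12   6  13   7 -10 -10 -11   6  14   7   4 -11 -11
  -12 -12 -11 -11 -12 -12]
 [-11  -9   8   4 -10 -11   1  14  11  -8 -11 -11  -3  10   7  -1 -11 -11
  -12 -12 -12 -12 -11 -12]
 [-10 -10   6   7  -9 -11  -5  14  14  -2 -11 -11  -8   6   0 -10 -11 -12
  -12 -12 -12 -12 -12 -12]
 [-10 -10   7   8  -4 -11 -10  13  12   5 -12 -12 -11  -4 -10 -11 -11 -12
  -12 -12 -12 -12 -12 -12]]
```

```bash
cat >en.py <<'E'
from h import *
def seams(n,img,q,dz=0):
    h=img[...,2]-img[...,0]; s=np.arange(-.07,.0701,.0005); v=0
    for o in(-.003,0,.003):
        a=proj(n,pose(q,np.c_[0*s,s,0*s+o+dz])); v=v+map_coordinates(gaussian_filter(h,.5),[a[:,1],a[:,0]],order=1)/3
    r=[]
    for sg in(-1,1):
        k=np.where(np.abs(s*sg-.042)<.008)[0]; pk=v[np.abs(s*sg-.034)<.004].mean(); mn=v[np.abs(s*sg-.055)<.006].min()
        j=np.arange(len(s))[::sg]; j=[i for i in j if s[i]*sg>.034 and v[i]<(pk+mn)/2][0]; r.append(s[j]*1e3)
    print(n,"seams",np.round(r,1),"centre",round(float(np.mean(r)),2)); return np.mean(r)
if __name__=="__main__":
    I0={n:cv2.imread(f"pics/{n}0.png").astype(float) for n in("scene","top")}
    for n in I0: seams(n,I0[n],[.5313,.1719,.046,-.362])
    I=np.load("pics/scene1.npy")
    for dz in(0,.003): seams("scene",I,np.array([.56774,-.2127,.1164,-.026]),dz)
E
python3 en.py
```

```text
scene seams [-42.5  49.5] centre 3.5
top seams [-46.   45.5] centre -0.25
scene seams [-44.5  47.5] centre 1.5
scene seams [-45.  47.] centre 1.0
```

The lamp is centred on the seat along y to about 0.3 mm and its yaw agrees, so I'll shift x by −1 mm and start down.

{"fn": "step_arm", "kwargs": {
  "plan": "0 -1 12 0 0 0; 0 -1 24 0 0 0; 0 -1 35 0 0 0; 0 -1 35 0 0 0; 0 -1 35 0 0 0; 0 -1 35 0 0 0"
}}

```text
time_s: 7.7
eef_pos: [0.5669, -0.2127, 0.0651]
eef_rot: [0.0, 0.716, 0.698, 0.0]
ft_force: [0.6, 1.0, -1.5]
gripper_width: 0.0269
grip_force: 59.4
```

{"fn": "step_arm", "kwargs": {
  "plan": "0 0 2 0 0 0; 0 0 4 0 0 0; 0 0 6 0 0 0; 0 0 6 0 0 0; 0 0 6 0 0 0"
}}

```text
time_s: 8.32
eef_pos: [0.568, -0.2131, 0.0604]
eef_rot: [0.001, 0.716, 0.698, 0.001]
ft_force: [-0.9, 3.0, 7.2]
gripper_width: 0.0263
grip_force: 60.3
```

{"fn": "step_arm", "kwargs": {
  "plan": "0 0 1 0 0 0; 0 0 2 0 0 0; 0 0 2 0 0 0; 0 0 2 0 0 0"
}}

```text
time_s: 8.82
eef_pos: [0.5684, -0.2134, 0.059]
eef_rot: [0.002, 0.716, 0.698, 0.001]
ft_force: [-0.2, 3.1, 9.9]
gripper_width: 0.0264
grip_force: 60.4
```

{"fn": "step_arm", "kwargs": {
  "plan": "1 0 0 0 0 0; 1 0 1 0 0 0; 1 0 1 0 0 0; 1 0 1 0 0 0"
}}

```text
time_s: 9.32
eef_pos: [0.5687, -0.213, 0.0585]
eef_rot: [0.002, 0.716, 0.698, 0.001]
ft_force: [-2.0, 1.6, 11.5]
gripper_width: 0.0262
grip_force: 60.6
```

```bash
python3 -c "
from station import env
s=env.state();print(s['ft_force'],s['torque'],s['eef_pos'])"
```

```text
[-2.04730886  1.61228408 11.5245609 ] [-0.12703246  0.26361883 -0.03258994] [ 0.56865911 -0.21296759  0.05854827]
```

{"fn": "step_arm", "kwargs": {
  "plan": "0.5 -0.5 1 0 0 0; 0.5 -0.5 2 0 0 0; 0.5 -0.5 2 0 0 0; 0.5 -0.5 2 0 0 0"
}}

```text
time_s: 9.82
eef_pos: [0.5689, -0.2128, 0.057]
eef_rot: [0.003, 0.716, 0.698, 0.001]
ft_force: [0.3, 0.6, 10.9]
gripper_width: 0.0266
grip_force: 60.7
```

{"fn": "step_arm", "kwargs": {
  "plan": "0 -0.5 1 0 0 0; 0 -0.5 2 0 0 0; 0 -0.5 2 0 0 0; 0 -0.5 2 0 0 0"
}}

```text
time_s: 10.32
eef_pos: [0.5688, -0.2128, 0.0553]
eef_rot: [0.004, 0.716, 0.698, 0.001]
ft_force: [0.5, 1.3, 11.8]
gripper_width: 0.0265
grip_force: 60.9
```

{"fn": "step_arm", "kwargs": {
  "plan": "0.3 -1 1.5 0 0 0; 0.3 -1 3 0 0 0; 0.3 -1 3 0 0 0; 0.3 -1 3 0 0 0"
}}

```text
time_s: 10.82
eef_pos: [0.5674, -0.2116, 0.0512]
eef_rot: [0.003, 0.716, 0.698, 0.001]
ft_force: [2.3, 3.2, 7.3]
gripper_width: 0.0264
grip_force: 60.9
```

{"fn": "step_arm", "kwargs": {
  "plan": "0 0 1 0 0 0; 0 0 2 0 0 0; 0 0 2 0 0 0; 0 0 2 0 0 0"
}}

```text
time_s: 11.32
eef_pos: [0.5672, -0.2117, 0.0494]
eef_rot: [0.003, 0.716, 0.698, 0.001]
ft_force: [1.5, 2.4, 9.0]
gripper_width: 0.0261
grip_force: 61.0
```

{"fn": "step_arm", "kwargs": {
  "plan": "0 0 1 0 0 0; 0 0 2 0 0 0; 0 0 2 0 0 0; 0 0 2 0 0 0"
}}

```text
time_s: 11.82
eef_pos: [0.5674, -0.212, 0.0486]
eef_rot: [0.003, 0.716, 0.698, 0.001]
ft_force: [-2.0, 3.3, 16.4]
gripper_width: 0.026
grip_force: 61.8
```

{"fn": "step_arm", "kwargs": {
  "plan": "0 0 0.5 0 0 0; 0 0 1 0 0 0; 0 0 1 0 0 0; 0 0 1 0 0 0"
}}

```text
time_s: 12.32
eef_pos: [0.5674, -0.2121, 0.0483]
eef_rot: [0.003, 0.716, 0.698, 0.001]
ft_force: [-4.7, 5.0, 21.8]
gripper_width: 0.026
grip_force: 62.3
```

{"fn": "step_arm", "kwargs": {
  "plan": "0 0 -0.7 0 0 0; 0 0 -0.7 0 0 0"
}}

```text
time_s: 12.58
eef_pos: [0.5674, -0.2121, 0.0484]
eef_rot: [0.003, 0.716, 0.698, 0.001]
ft_force: [-1.3, 2.2, 17.0]
gripper_width: 0.0264
grip_force: 61.8
```

```bash
python3 - <<'E'
from o import *
I=np.mean([env.get_image("scene").astype(float) for _ in range(6)],0); np.save("pics/scene2.npy",I)
e=env.state(); print(e["ft_force"],e["eef_pos"],e["torque"])
L=[.5667,-.2118,.0624,-.0276]
overlay(I,L,L,np.array([212,214]),(80,60),10,"pics/ov2.png")
E
```

```text
[-1.83079004  2.21227693 17.38378522] [ 0.56742096 -0.2120506   0.04836903] [0.68356999 0.40406077 0.09112635]
```

View pics/ov2.png

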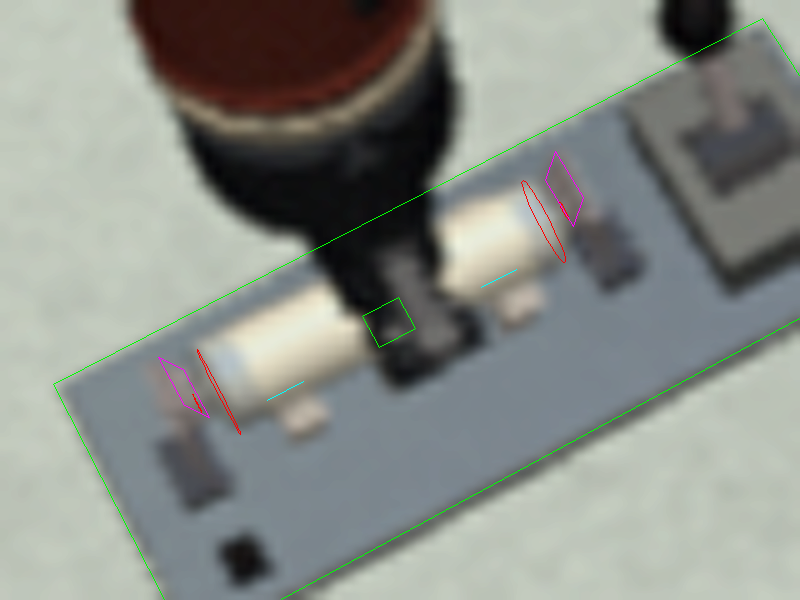

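The lamp lies between the clips close to home: left cap at (215,385), right cap at (545,220). The moment Mx suggests the +y rest carries most of the load, so I'll tilt slightly to even it out.

{"fn": "step_arm", "kwargs": {
  "plan": "0 0 0 0 0.01 0; 0 0 0 0 0.01 0; 0 0 0 0 0.01 0"
}}

```text
time_s: 13.25
eef_pos: [0.5674, -0.2119, 0.0484]
eef_rot: [-0.001, 0.716, 0.698, 0.005]
ft_force: [-1.9, 3.6, 16.8]
gripper_width: 0.0261
grip_force: 61.8
```

```bash
python3 -c "
from station import env
s=env.state();print(s['ft_force'],s['torque'],s['eef_pos'],s['eef_rot'])"
```

```text
[-1.90758085  3.55563136 16.84735809] [0.74485471 0.36284934 0.11033522] [ 0.56743961 -0.21188903  0.04835122] [-0.00079594  0.71616765  0.69791168  0.00474942]
```

{"fn": "step_arm", "kwargs": {
  "plan": "0.7 -0.4 0 0 0 0; 0.7 -0.4 0.3 0 0 0; 0.7 -0.4 0.3 0 0 0; 0.7 -0.4 0.3 0 0 0"
}}

```text
time_s: 13.75
eef_pos: [0.5674, -0.2119, 0.0483]
eef_rot: [-0.0, 0.716, 0.698, 0.005]
ft_force: [-2.3, 0.9, 18.2]
gripper_width: 0.0264
grip_force: 61.8
```

```bash
python3 - <<'E'
from ch import *
from en import seams
I=np.load("pics/scene2.npy")
for z in (.0624,.0644):
    q=np.array([.5667,-.2118,z,-.0276]); print(z); chroma("scene",I,q,[-.045,-.04,-.03,-.025,.02,.025,.03,.04,.045]); seams("scene",I,q)
s=env.state();print(s['ft_force'],s['torque'],s['eef_pos'],s['eef_rot'])
E
```

```text
0.0624
scene mid px [ 1.8  -0.   -0.55 -0.6   1.2  -0.15 -0.2   0.8  -0.05] width [ 5.2 10.8  9.3  9.   4.4  8.5  9.8 11.4  8.7]
scene seams [-44.  48.] centre 2.0
0.0644
scene mid px [ 2.2  -0.2  -0.3  -0.3   1.5   0.15 -0.05  0.9   1.9 ] width [ 5.   9.6  9.   9.   4.4  8.5  9.5 11.   5.4]
scene seams [-44.   47.5] centre 1.75
[-2.28547753  0.94968013 18.24077824] [0.28873081 0.2787014  0.10960352] [ 0.56742932 -0.2118726   0.04833914] [-3.26164943e-05  7.16148693e-01  6.97932259e-01  4.64855134e-03]
```

{"fn": "step_arm", "kwargs": {
  "plan": "0 0 0 0 0 0; 0 0 0 0 0 0; 0 0 -1.5 0 0 0; 0 0 -2.5 0 0 0; 0 0 -2.5 0 0 0"
}}

```text
time_s: 14.38
eef_pos: [0.5672, -0.2114, 0.0486]
eef_rot: [-0.0, 0.716, 0.698, 0.005]
ft_force: [6.6, -0.9, 4.5]
gripper_width: 0.026
grip_force: 60.4
```

{"fn": "step_arm", "kwargs": {
  "plan": "0 0 0 0 0 0; 0 0 0 0 0 0; 0 0 0 0 0 0; 0 0 0 0 0 0; 0 0 0 0 0 0; 0 0 0 0 0 0; 0 0 -30 0 0 0; 0 0 -70 0 0 0; 0 0 -110 0 0 0; 0 0 -110 0 0 0; 0 0 -110 0 0 0",
  "hand": -1
}}

```text
time_s: 15.75
eef_pos: [0.5641, -0.2111, 0.1563]
eef_rot: [-0.004, 0.716, 0.698, 0.004]
ft_force: [0.2, -0.4, -0.7]
gripper_width: 0.0853
grip_force: 0.0
```

{"fn": "step_arm", "kwargs": {
  "plan": "0 3 0 0 -0.008 0; 0 3 0 0 -0.008 0; 0 3 20 0 -0.008 0; 0 3 40 0 -0.008 0; 0 3 50 0 -0.008 0; 0 3 50 0 -0.008 0; 0 3 50 0 -0.008 0; 0 3 50 0 -0.008 0",
  "hand": 1
}}

```text
time_s: 16.75
eef_pos: [0.568, -0.2112, 0.1077]
eef_rot: [0.0, 0.716, 0.698, 0.001]
ft_force: [-0.2, 0.6, -0.8]
gripper_width: 0.0004
grip_force: 0.0
```

```bash
python3 - <<'E'
from o import *
I=np.mean([env.get_image("scene").astype(float) for _ in range(6)],0); np.save("pics/scene3.npy",I)
L=[.5667,-.2118,.0624,-.0276]
overlay(I,L,L,np.array([212,214]),(80,60),10,"pics/ov3.png")
s=env.state();print(s['ft_force'],s['torque'],s['eef_pos'],s['eef_rot'])
from en import seams
seams("scene",I,np.array(L))
E
```

```text
[ 0.47278885 -0.3527517  -0.63771433] [-0.0322401  -0.00514396  0.01470306] [ 0.56750172 -0.21092672  0.10703014] [-4.68443138e-04  7.16227481e-01  6.97866307e-01  7.70534696e-04]
scene seams [-41.   50.5] centre 4.75
```

View pics/ov3.png

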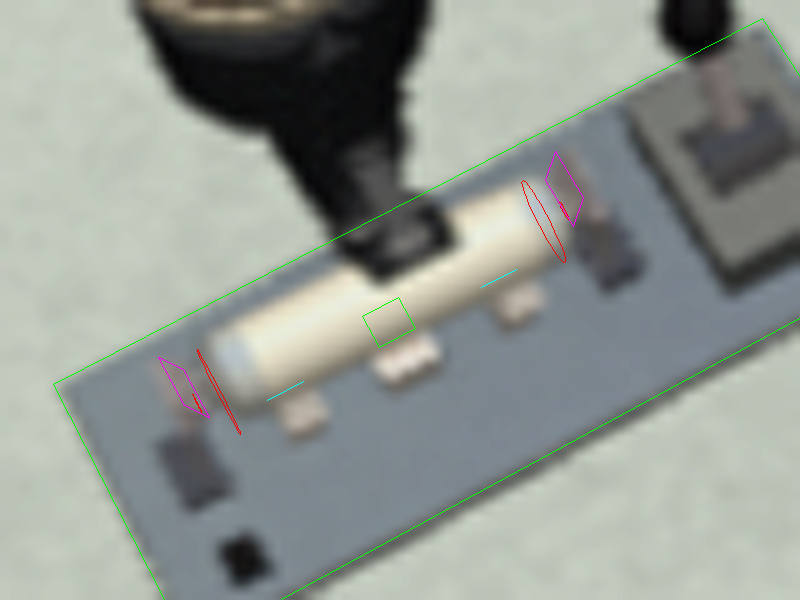

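```bash
python3 - <<'E'
from ch import *
for k in(2,3):
    I=np.load(f"pics/scene{k}.npy"); q=np.array([.5667,-.2118,.0624,-.0276]); ys=np.r_[-.04:-.019:.004,.02:.041:.004]
    chroma("scene",I,q,ys)
I=np.load("pics/scene3.npy")
c=I[230:260,220:275].astype(np.uint8); cv2.imwrite("pics/c3.png",cv2.convertScaleAbs(cv2.resize(c,None,fx=14,fy=14,interpolation=cv2.INTER_CUBIC),alpha=1.7))
E
```

```text
scene mid px [-0.    0.85 -0.45 -0.65 -0.6  -0.6   1.2   1.25 -0.25  0.55  0.85  0.8 ] width [10.8 12.3  9.7  9.1  9.   9.   4.4  5.5  9.3 11.5 12.1 11.4]
scene mid px [ 2.55  0.75  0.55 -0.85 -0.8  -0.85  1.15  1.25  1.25  0.65  0.8   0.65] width [ 9.1 12.5 12.1  9.3  9.2  9.1  5.7  5.7  5.9 11.7 12.2 11.5]
```

View pics/c3.png

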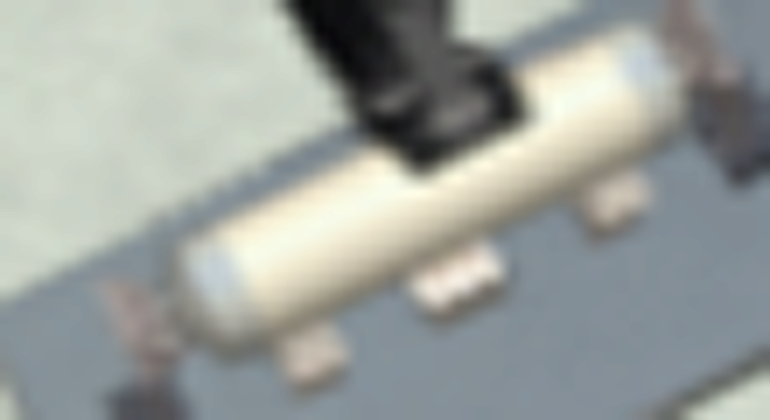

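The lamp shows as level, but it may have shifted about 3 mm toward +y on release. I'll clear the arm and measure in both cameras.

{"fn": "step_arm", "kwargs": {
  "plan": "0 0 -50 0 0 0; 60 0 -60 0 0 0; 120 0 -60 0 0 0; 180 0 -60 0 0 0; 240 0 -60 0 0 0; 240 0 -60 0 0 0; 240 0 -60 0 0 0; 240 0 -60 0 0 0"
}}

```text
time_s: 18.05
eef_pos: [0.5737, 0.0275, 0.1672]
eef_rot: [-0.001, 0.717, 0.697, 0.001]
ft_force: [0.5, -0.1, -0.3]
gripper_width: -0.0002
grip_force: 0.0
```

```bash
python3 - <<'E'
from o import *
from en import seams
I={n:np.mean([env.get_image(n).astype(float) for _ in range(8)],0) for n in("scene","top")}
for n in I: np.save(f"pics/{n}4.npy",I[n])
L=np.array([.5667,-.2118,.0624,-.0276])
for n in I:
  for dx in(-.006,-.003,0,.003):seams(n,I[n],L+[dx,0,0,0])
# chroma masks: compare profile along axis
for n in I:
    s=np.arange(-.075,.0751,.005); h=I[n][...,2]-I[n][...,0]; a=proj(n,pose(L,np.c_[0*s,s,0*s])); print(n,list(zip((s*1e3).round().astype(int),np.round(map_coordinates(h,[a[:,1],a[:,0]],order=1)).astype(int))))
g=[]
for n in I:
    u,v=proj(n,[L[:3]])[0]; o=np.array([int(u)-28,int(v)-20]); c=I[n][o[1]:o[1]+42,o[0]:o[0]+56].astype(np.uint8); c=cv2.convertScaleAbs(cv2.resize(c,None,fx=7,fy=7,interpolation=cv2.INTER_CUBIC),alpha=1.6)
    for X in([0,-.046,0],[0,.046,0],[0,-.061,0],[0,.061,0],[0,-.054,0],[0,.054,0]):
        p=(proj(n,pose(L,[X]))[0]-o+.5)*7-.5; cv2.circle(c,tuple(int(t) for t in p),2,(0,0,255),-1)
    for X in([0,.060,.006],[0,-.060,.006],[0,.065,.02],[0,-.065,.02]):
        p=(proj(n,pose(L,[X]))[0]-o+.5)*7-.5; cv2.circle(c,tuple(int(t) for t in p),2,(0,255,0),-1)
    g.append(c)
cv2.imwrite("pics/c4.png",np.hstack(g))
E
```

```text
scene seams [-40.5  51. ] centre 5.25
scene seams [-40.5  50.5] centre 5.0
scene seams [-41.   50.5] centre 4.75
scene seams [-42.5  50.5] centre 4.0
top seams [-46.5  45. ] centre -0.75
top seams [-46.5  45. ] centre -0.75
top seams [-47.   44.5] centre -1.25
top seams [-47.   44.5] centre -1.25
scene [(np.int64(-75), np.int64(-10)), (np.int64(-70), np.int64(-5)), (np.int64(-65), np.int64(6)), (np.int64(-60), np.int64(5)), (np.int64(-55), np.int64(4)), (np.int64(-50), np.int64(5)), (np.int64(-45), np.int64(3)), (np.int64(-40), np.int64(14)), (np.int64(-35), np.int64(18)), (np.int64(-30), np.int64(18)), (np.int64(-25), np.int64(18)), (np.int64(-20), np.int64(18)), (np.int64(-15), np.int64(18)), (np.int64(-10), np.int64(18)), (np.int64(-5), np.int64(18)), (np.int64(0), np.int64(19)), (np.int64(5), np.int64(18)), (np.int64(10), np.int64(18)), (np.int64(15), np.int64(18)), (np.int64(20), np.int64(18)), (np.int64(25), np.int64(18)), (np.int64(30), np.int64(18)), (np.int64(35), np.int64(17)), (np.int64(40), np.int64(18)), (np.int64(45), np.int64(18)), (np.int64(50), np.int64(10)), (np.int
[... 364 characters left out ...]
nt64(-40), np.int64(6)), (np.int64(-35), np.int64(7)), (np.int64(-30), np.int64(7)), (np.int64(-25), np.int64(8)), (np.int64(-20), np.int64(7)), (np.int64(-15), np.int64(7)), (np.int64(-10), np.int64(7)), (np.int64(-5), np.int64(7)), (np.int64(0), np.int64(7)), (np.int64(5), np.int64(7)), (np.int64(10), np.int64(7)), (np.int64(15), np.int64(7)), (np.int64(20), np.int64(7)), (np.int64(25), np.int64(8)), (np.int64(30), np.int64(7)), (np.int64(35), np.int64(7)), (np.int64(40), np.int64(5)), (np.int64(45), np.int64(-2)), (np.int64(50), np.int64(-10)), (np.int64(55), np.int64(-4)), (np.int64(60), np.int64(3)), (np.int64(65), np.int64(4)), (np.int64(70), np.int64(2)), (np.int64(75), np.int64(-6))]
```

View pics/c4.png

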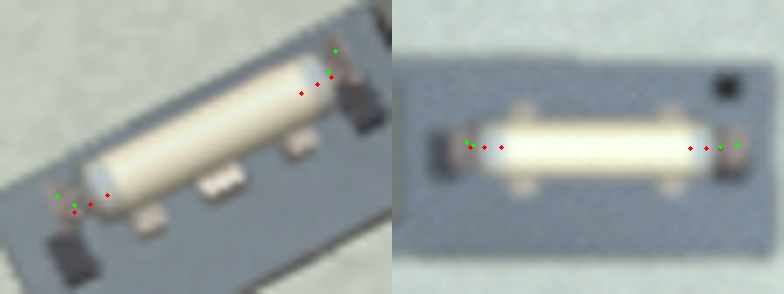

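The top view shows the lamp centred between the clips (seams at crop x 497 and 690). Scene and top don't agree clearly on height, so I'll probe by pressing on the lamp's middle with shut fingers, which is also a second bedding push.

{"fn": "step_arm", "kwargs": {
  "plan": "-60 0 0 0 0 0; -120 0 0 0 0 0; -180 0 0 0 0 0; -240 -1 0 0 0 0; -240 -1 30 0 0 0; -240 -1 60 0 0 0; -240 -1 75 0 0 0; -240 -1 75 0 0 0; -240 -1 75 0 0 0; -240 -1 75 0 0 0"
}}

```text
time_s: 20.1
eef_pos: [0.5674, -0.2111, 0.0933]
eef_rot: [0.001, 0.716, 0.698, 0.001]
ft_force: [0.3, -0.4, 0.0]
gripper_width: 0.0001
grip_force: 0.0
```

{"fn": "step_arm", "kwargs": {
  "plan": "0 0 1.5 0 0 0; 0 0 3 0 0 0; 0 0 3 0 0 0; 0 0 3 0 0 0"
}}

```text
time_s: 20.6
eef_pos: [0.5663, -0.2108, 0.0887]
eef_rot: [-0.001, 0.716, 0.698, 0.001]
ft_force: [0.3, 0.7, 0.4]
gripper_width: -0.0004
grip_force: 0.0
```

{"fn": "step_arm", "kwargs": {
  "plan": "0 0 1.5 0 0 0; 0 0 3 0 0 0; 0 0 3 0 0 0; 0 0 3 0 0 0"
}}

```text
time_s: 21.1
eef_pos: [0.5664, -0.2108, 0.0857]
eef_rot: [-0.001, 0.716, 0.698, 0.001]
ft_force: [0.4, -0.3, 0.6]
gripper_width: 0.0002
grip_force: 0.0
```

{"fn": "step_arm", "kwargs": {
  "plan": "0 0 1 0 0 0; 0 0 2 0 0 0; 0 0 2 0 0 0; 0 0 2 0 0 0"
}}

```text
time_s: 21.6
eef_pos: [0.5664, -0.2108, 0.0837]
eef_rot: [-0.001, 0.716, 0.698, 0.001]
ft_force: [-0.7, 0.6, 0.7]
gripper_width: 0.0002
grip_force: 0.0
```

No contact at 0.0837, so the lamp hasn't popped up far. Continuing down.

{"fn": "step_arm", "kwargs": {
  "plan": "0 0 1 0 0 0; 0 0 2 0 0 0; 0 0 2 0 0 0; 0 0 2 0 0 0"
}}

```text
time_s: 22.1
eef_pos: [0.5664, -0.2108, 0.0817]
eef_rot: [-0.001, 0.716, 0.698, 0.001]
ft_force: [0.2, 0.3, -0.2]
gripper_width: -0.0001
grip_force: 0.0
```

{"fn": "step_arm", "kwargs": {
  "plan": "0 0 1 0 0 0; 0 0 2 0 0 0; 0 0 2 0 0 0; 0 0 2 0 0 0"
}}

```text
time_s: 22.6
eef_pos: [0.5665, -0.2109, 0.08]
eef_rot: [-0.0, 0.716, 0.698, 0.001]
ft_force: [-1.0, 0.5, 2.2]
gripper_width: -0.0
grip_force: 1.3
```

{"fn": "step_arm", "kwargs": {
  "plan": "0 0 1 0 0 0; 0 0 1.5 0 0 0; 0 0 1.5 0 0 0; 0 0 1.5 0 0 0"
}}

```text
time_s: 23.1
eef_pos: [0.567, -0.211, 0.0793]
eef_rot: [0.0, 0.716, 0.698, 0.001]
ft_force: [-0.8, 0.3, 6.5]
gripper_width: 0.0002
grip_force: 3.3
```

{"fn": "step_arm", "kwargs": {
  "plan": "0 0 0.6 0 0 0; 0 0 1.2 0 0 0; 0 0 1.2 0 0 0; 0 0 1.2 0 0 0"
}}

```text
time_s: 23.6
eef_pos: [0.5672, -0.2116, 0.0783]
eef_rot: [0.001, 0.716, 0.698, 0.001]
ft_force: [-0.7, 1.0, 6.4]
gripper_width: -0.0002
grip_force: 3.1
```

{"fn": "step_arm", "kwargs": {
  "plan": "0 0 0.6 0 0 0; 0 0 1.2 0 0 0; 0 0 1.2 0 0 0; 0 0 1.2 0 0 0"
}}

```text
time_s: 24.1
eef_pos: [0.5673, -0.212, 0.0775]
eef_rot: [0.001, 0.716, 0.698, 0.001]
ft_force: [-1.9, -1.4, 8.2]
gripper_width: -0.0002
grip_force: 4.3
```

{"fn": "step_arm", "kwargs": {
  "plan": "0 0 0.6 0 0 0; 0 0 1.2 0 0 0; 0 0 1.2 0 0 0; 0 0 1.2 0 0 0"
}}

```text
time_s: 24.6
eef_pos: [0.5674, -0.212, 0.0774]
eef_rot: [0.001, 0.716, 0.698, 0.001]
ft_force: [-5.0, -0.1, 14.7]
gripper_width: 0.0003
grip_force: 7.6
```

{"fn": "step_arm", "kwargs": {
  "plan": "0 0 0.5 0 0 0; 0 0 1 0 0 0; 0 0 1 0 0 0; 0 0 1 0 0 0"
}}

```text
time_s: 25.1
eef_pos: [0.5674, -0.2121, 0.0773]
eef_rot: [0.001, 0.716, 0.698, 0.001]
ft_force: [-7.7, 1.5, 21.4]
gripper_width: -0.0001
grip_force: 10.4
```

Firm stop at 0.0774 with about 21 N, so the lamp has now gone about 3 mm further down, to home. I'll ease to about 18 N and hold, lift off, then probe once more to see that it stays down.

{"fn": "step_arm", "kwargs": {
  "plan": "0 0 -0.5 0 0 0; 0 0 -0.5 0 0 0; 0 0 -0.5 0 0 0"
}}

```text
time_s: 25.48
eef_pos: [0.5674, -0.212, 0.0774]
eef_rot: [0.001, 0.716, 0.698, 0.001]
ft_force: [-5.5, 0.7, 18.1]
gripper_width: 0.0
grip_force: 9.0
```

{"fn": "step_arm", "kwargs": {
  "plan": "0 0 -3 0 0 0; 0 0 -8 0 0 0; 0 0 -8 0 0 0; 0 0 -4 0 0 0; 0 0 -4 0 0 0; 0 0 -4 0 0 0"
}}

```text
time_s: 26.22
eef_pos: [0.5662, -0.2106, 0.0777]
eef_rot: [-0.001, 0.716, 0.698, 0.001]
ft_force: [-0.2, -1.0, 0.6]
gripper_width: -0.0001
grip_force: 0.0
```

{"fn": "step_arm", "kwargs": {
  "plan": "0 0 0.5 0 0 0; 0 0 1 0 0 0; 0 0 1 0 0 0; 0 0 1 0 0 0"
}}

```text
time_s: 26.72
eef_pos: [0.5663, -0.2107, 0.0775]
eef_rot: [-0.001, 0.716, 0.698, 0.001]
ft_force: [-2.6, 2.0, 5.4]
gripper_width: 0.0002
grip_force: 2.7
```

It stays home (touch again at 0.0775). Now the switch: ball computed at about (0.544, −0.091, 0.092), so I'll push from its −x side.

{"fn": "step_arm", "kwargs": {
  "plan": "0 0 -40 0 0 0; 0 0 -82 0 0 0; 30 -40 -82 0 0 0; 75 -80 -82 0 0 0; 118 -80 -82 0 0 0; 118 -80 -82 0 0 0; 118 -80 -82 0 0 0; 118 -80 -82 0 0 0"
}}

```text
time_s: 27.72
eef_pos: [0.4898, -0.0919, 0.1593]
eef_rot: [-0.001, 0.717, 0.698, 0.001]
ft_force: [0.3, -0.5, 0.4]
gripper_width: 0.0002
grip_force: 0.0
```

{"fn": "step_arm", "kwargs": {
  "plan": "0 0 40 0 0 0; 0 0 75 0 0 0; 0 0 83 0 0 0; 0 0 83 0 0 0; 0 0 83 0 0 0"
}}

```text
time_s: 28.35
eef_pos: [0.4908, -0.0914, 0.078]
eef_rot: [0.0, 0.716, 0.698, 0.001]
ft_force: [-0.2, 0.1, 0.4]
gripper_width: 0.0002
grip_force: 0.0
```

{"fn": "step_arm", "kwargs": {
  "plan": "0 10 0 0 0 0; 0 20 0 0 0 0; 0 28 0 0 0 0; 0 34 0 0 0 0; 0 34 0 0 0 0"
}}

```text
time_s: 28.98
eef_pos: [0.5238, -0.0915, 0.0762]
eef_rot: [-0.001, 0.716, 0.698, 0.001]
ft_force: [0.5, 0.2, -0.2]
gripper_width: 0.0002
grip_force: 0.0
```

{"fn": "step_arm", "kwargs": {
  "plan": "0 6 0 0 0 0; 0 12 0 0 0 0; 0 18 0 0 0 0; 0 24 0 0 0 0; 0 24 0 0 0 0"
}}

```text
time_s: 29.6
eef_pos: [0.5482, -0.0923, 0.0764]
eef_rot: [-0.0, 0.716, 0.698, 0.001]
ft_force: [-1.2, -0.1, 0.3]
gripper_width: 0.0002
grip_force: 0.0
```

{"fn": "step_arm", "kwargs": {
  "plan": "0 6 0 0 0 0; 0 12 0 0 0 0; 0 18 0 0 0 0; 0 22 0 0 0 0; 0 22 0 0 0 0; 0 22 0 0 0 0"
}}

```text
time_s: 30.35
eef_pos: [0.5698, -0.0929, 0.0766]
eef_rot: [-0.0, 0.716, 0.698, 0.001]
ft_force: [-0.8, 0.5, -0.5]
gripper_width: 0.0002
grip_force: 0.0
```

{"fn": "step_arm", "kwargs": {
  "plan": "0 3 0 0 0 0; 0 6 0 0 0 0; 0 6 0 0 0 0; 0 6 0 0 0 0"
}}

```text
time_s: 30.85
eef_pos: [0.5709, -0.0929, 0.0763]
eef_rot: [-0.005, 0.716, 0.698, -0.003]
ft_force: [-19.7, -0.8, 15.0]
gripper_width: 0.0002
grip_force: 10.2
```

{"fn": "step_arm", "kwargs": {
  "plan": "0 2 0 0 0 0; 0 3 0 0 0 0; 0 3 0 0 0 0; 0 3 0 0 0 0"
}}

```text
time_s: 31.35
eef_pos: [0.5712, -0.0928, 0.0762]
eef_rot: [-0.007, 0.716, 0.698, -0.005]
ft_force: [-31.3, -0.0, 22.6]
gripper_width: -0.0
grip_force: 16.1
```

Hard stop reached at the computed full-on position. I'll back off, rise, move clear and check.

{"fn": "step_arm", "kwargs": {
  "plan": "0 -15 0 0 0 0; 0 -40 0 0 0 0; 0 -70 0 0 0 0; 0 -70 -40 0 0 0; 0 -70 -90 0 0 0; 50 -70 -110 0 0 0; 110 -70 -110 0 0 0; 170 -70 -110 0 0 0; 230 -70 -110 0 0 0; 230 -70 -110 0 0 0; 230 -70 -110 0 0 0; 230 -70 -110 0 0 0"
}}

```text
time_s: 32.85
eef_pos: [0.5146, 0.1371, 0.1868]
eef_rot: [-0.001, 0.717, 0.697, 0.001]
ft_force: [-0.4, 0.2, 0.1]
gripper_width: -0.0003
grip_force: 0.0
```

```bash
python3 - <<'E'
from h import *
from en import seams
from ch import chroma
L=np.array([.5667,-.2118,.0634,-.0276])
I={n:np.mean([env.get_image(n).astype(float) for _ in range(6)],0) for n in("scene","top")}
for n in I:
    seams(n,I[n],L); old=np.load(f"pics/{n}4.npy"); print("old",end=" "); seams(n,old,L)
    chroma(n,I[n],L,[-.028,-.024,-.02]); chroma(n,old,L,[-.028,-.024,-.02])
    g=I[n].mean(2)
    for a in(0,.5,.85,1.): # ball darkness at lever angle
        p=proj(n,pose(L,[[.055*np.sin(a-.5),.12,-.02+.055*np.cos(a-.5)]]))[0]; print(n,a,np.round(p,1),round(float(map_coordinates(g,[[p[1]],[p[0]]],order=1)[0])))
s=env.state(); print(s["time_s"],s["ft_force"],s["eef_pos"])
E
```

```text
scene seams [-42.5  49.5] centre 3.5
old scene seams [-41.   50.5] centre 4.75
scene mid px [-0.05 -0.15 -0.15] width [9.3 9.1 9.1]
scene mid px [-0.65 -0.65 -0.65] width [9.3 9.1 9.1]
scene 0 [280.1 214.7] 116
scene 0.5 [284.2 220. ] 72
scene 0.85 [287.3 225.3] 12
scene 1.0 [288.6 227.7] 14
top seams [-47.  44.] centre -1.5
old top seams [-46.5  44.5] centre -1.0
top mid px [-0.1 -0.1 -0.1] width [9.4 8.8 8.6]
top mid px [-0.1  -0.1  -0.05] width [9.4 8.8 8.7]
top 0 [346.  203.4] 80
top 0.5 [346.1 195.3] 69
top 0.85 [346.1 189.8] 20
top 1.0 [346.  187.7] 13
33.45 [-0.54580342  0.05066001  0.38207381] [0.51442396 0.1384529  0.18681425]
```

```bash
python3 -c "
from station import env
print(env.close_job())"
```

```text
the job is handed in; nothing more can be done
None
```

The job is handed in: the lamp is pressed home between the clips with a final push of about 18 N (it briefly reached about 21.8 N), the switch was pushed to its hard stop at on, and the arm is clear. The verdict was not shown to me.

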